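One turn of the lidding press

TASK

Bring the press plate down onto the jar lid by pushing the press's hand wheel round clockwise, as seen from above, through exactly one full turn, so that its red handle has gone once round and stands at the yellow index mark again; do not run past the mark, and do not turn it backward. Push gently against the red handle with the fingertips or the outside of the fingers, without pinching or gripping it. Leave everything else on the bench where it stands, then draw back clear of the press.

Things in the scene. Friction and masses are not known exactly. Their poses are not given: they have to be found in the camera images.
- press: Lidding press, bolted to the bench: grey base disc 150 mm across, two steel columns, grey crosshead, and a hand wheel lying level on top; it stands left or right of the bench scale, turned any way about the vertical. Origin: centre of the base's underside on the bench; z up, and its -x axis points from the wheel's axis toward the yellow index mark. A small lidded jar stands fixed under its press plate.
- wheel (a joint): Angle of the hand wheel in rad about its upright axis, which passes through the press's origin. 0 at the start, with the handle at the index mark; it grows clockwise as seen from above, and one full turn is 6.283. The wheel turns freely past that in either direction. It turns stiffly (a push of about 5 N at the handle), does not spring back or coast, and lowers the press plate 6 mm a turn; the wheel itself stays at its height.
- wheel_hub (a point): Centre of the wheel, on its axis, in the plane of the rim, 180 mm above the bench. The dark steel rim is a 12 mm thick bar on a circle of 60 mm radius (its top 186 mm above the bench), with three spokes and a hub 32 mm across that rises to 192 mm; the end of the steel screw, 14 mm thick, stands on the axis up to 211 mm above the bench.
- handle_mid (a point): Middle of the red handle's length: an upright round grip, 18 mm thick, standing on the wheel rim where one spoke meets it, 60 mm from the wheel's axis. It reaches from the rim up to 230 mm above the bench; this point is 209 mm above the bench. It goes round with the wheel, and turns easily on its own pin.
- index_mark (a point): Top of the yellow index mark, a fixed upright tab 14 mm wide just outside the rim, 86 mm from the wheel's axis and 181 mm above the bench (lower than the rim's top). The handle stands beside it at the start.
- vial_open: Bystander, loose: small open amber vial, 29 mm across and 66 mm tall. Origin: centre of its underside.
- cap_1: Bystander, loose: small white ribbed cap, 24 mm. Origin: centre of its underside.
- dropper_near_2: Bystander, loose: amber dropper bottle with a black bulb, 33 mm across and 112 mm tall. Origin: centre of its underside.
- boston_3: Bystander, loose: amber bottle with a black screw cap, 49 mm across and 119 mm tall. Origin: centre of its underside.
- beaker_1: Bystander, loose: small clear beaker, 50 mm across and 55 mm tall. Origin: centre of its underside.
- bowl: Bystander, loose: blue stoneware bowl, 136 mm across and 68 mm high; it stands on the side of the scale where the press is not. Origin: centre of its underside.
- plum: Bystander, loose: dark red plum, 43 mm, lying in the blue bowl. Origin: centre of its underside.
- handle: The red handle as a part; origin in its foot on the wheel rim, 184 mm above the bench, 60 mm from the axis. A wall shelf hangs over the back of the bench, 0.75 m above it; its front edge is 0.62 m ahead of the robot base axis, so go up no farther than needed to clear the handle.

How it is judged:
By the outcome, as a careful person would: the job done as asked, in the order asked, and still so for the second after the job is handed in, with the robot touching nothing.
It also fails if it takes over 61 s, if anything falls off the work surface, if the arm or the gripper's body presses on something with over 40 N, if the wrist force passes 120 N, or if a joint passes its speed limit or range.

ROBOT

A 6-joint arm with a two-finger parallel gripper is mounted at the origin on a cart in front of the work surface, level with it; the furniture and walls round the work are solid. World frame = base frame: x ahead of the robot, y to its left, z up, the work surface at z = 0. Lengths are in m, angles in rad, forces in N, time in s.
With the tool pointing down it reaches from about 0.25 to 0.85 m from the base axis. Payload 12.5 kg.
Tool frame: the origin (TCP) lies on the centre line of the jaws, within the pads' length; the fingertips stand arm.nose_length ahead of it and the grasp point (between the pads) lies 3 mm ahead of it (arm.nose_length is the distance from the TCP to the fingertips, in m); z points along the fingers, y is the line along which they close (so a half turn about z gives the same grasp; the last joint's range is limited). The gripper opens to 93 mm and grips with 3 to 60 N. Pads are 15 mm wide; open, the fingers measure 128 mm over their backs; the gripper's body (75 mm by 188 mm) begins 65 mm behind the grasp point.
Start: joints at [-1.393, 0.351, 1.652, -0, 1.139, -0.085], TCP at [0.143, -0.531, 0.241] pointing down, gripper open.
Joint ranges: [-2.75, 2.75], [-0.79, 2.1], [0.01, 2.65], [-1.57, 4.71], [0.07, 3.14], [-2.87, 2.87]. Speed limits (rad/s): [2.22, 2.22, 2.79, 3.14, 3.14, 3.14].

INTERFACE

Orientations are given as a unit quaternion [w, x, y, z].
In Python, from cell import arm gives the robot as it stands. Calls block until the motion is done:
- arm.move_to(position, orientation): joint-space move of the TCP to a pose.
- arm.servo_line(position, velocity=0.15, ori=None): straight line of the TCP; ori=None keeps the orientation; velocity is the mean speed in m/s.
- arm.move_j(angles): joint-space move.
- arm.move_gripper(opening): finger opening in m; the grip force is fixed at half the most; returns when the fingers have stopped.
- arm.pause(seconds).
- arm.ik(position, orientation): joint angles nearest the present ones, or None.
- arm.get_image(name): name is "side" or "top"; returns (picture, depth): 400x640x3 uint8, red, green, blue; 400x640 float32, m along the optical axis (not along the pixel's ray), 0 where there is no reading.
- arm.get_calibration(name): a dict with "fx", "fy", "cx", "cy" (pixels), "R" (3x3) and "t" (3): a world point X has camera coordinates R X + t. Camera axes: x right, y down, z forward; pixel columns grow to the right and rows downward; lengths in m; the calibration is good to about 2 mm. A picture is of the moment at which its call begins. get_calibration takes no time and is no camera call.
A pose or a line that the arm cannot do raises arm.Unreachable and nothing moves.
- arm.finish_job(): hands the job in; it is judged then, once.
Readings, each from a call of its own:
- arm.get_clock(): time.
- arm.get_q(): joint angles.
- arm.get_dq(): joint speeds.
- arm.get_joint_torque(): joint torques, N m.
- arm.get_ee_pos(): TCP position.
- arm.get_orientation(): TCP orientation.
- arm.get_wrist_force(): force on the tool from outside, world axes, zero at the start.
- arm.get_torque(): the same for the moment, N m.
- arm.get_width(): finger opening in m.
- arm.get_gripper_force(): force on a finger pad.
Only numpy, scipy, OpenCV 4.12 (cv2) and the standard library are available. Lean on these libraries where they do the work, as an engineer would, in place of code of your own. Each camera call takes 0.05 s, during which the arm holds its last target. There are 200 camera calls.

## Working session

There is one attempt and no reset: what is moved stays moved. The work goes in short steps, each a Python script; the robot and the scene stay as the last script left them, time stands still between calls to the robot, and variables do not carry over. Pictures are saved under pics/ and viewed, at most 10 in all, crops included, and the job is handed in when it is done.

```bash
ls; mkdir -p pics; python3 - <<'E'
from cell import arm
import cv2
for n in("top","side"):
    p,d=arm.get_image(n); cv2.imwrite(f"pics/{n}0.png",p[:,:,::-1]); c=arm.get_calibration(n); print(n,c)
print(arm.nose_length,arm.get_clock(),arm.get_orientation(),arm.get_width())
E
```

```text
pics
top {'fx': 514.2245226158306, 'fy': 514.2245226158306, 'cx': 323.4161719126432, 'cy': 203.11454380000367, 'R': array([[-0.11774854, -0.99296576,  0.01242098],
       [-0.78004523,  0.08474482, -0.61995787],
       [ 0.61454433, -0.08268806, -0.78453678]]), 't': array([0.09334968, 0.46972975, 1.93460034])}
side {'fx': 441.5365708981471, 'fy': 441.5365708981471, 'cx': 327.7261035994016, 'cy': 198.27718927464693, 'R': array([[-0.99783328,  0.06275928, -0.01974875],
       [ 0.05217282,  0.57190365, -0.81866001],
       [-0.04008413, -0.81791655, -0.57393882]]), 't': array([0.46223035, 0.07891864, 1.90539958])}
0.022 0.1 [-5.08257993e-04  9.91376352e-01  1.31044533e-01 -2.73623880e-05] 0.09294588484443395
```

View pics/top0.png

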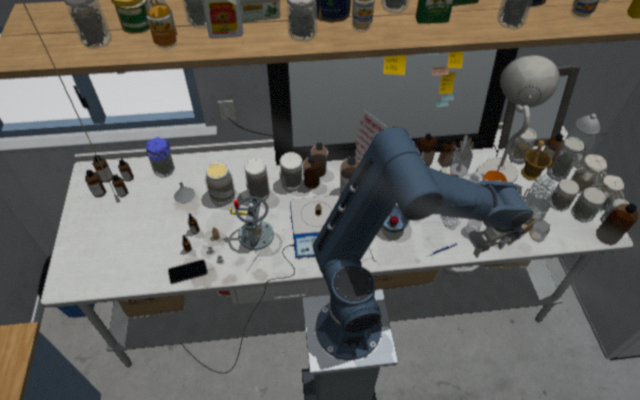

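View pics/side0.png

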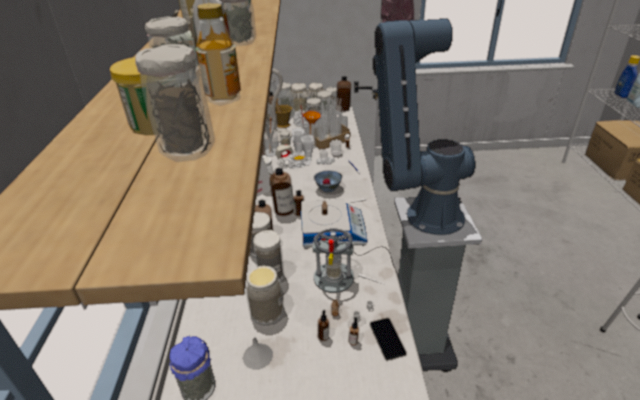

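The press is at about top (252,220) and side (333,255), left of the scale. I'll zoom in and measure red and yellow.

```bash
cat > h.py <<'E'
import numpy as np, cv2
from cell import arm
def ray(c,u,v):
    R=np.array(c["R"]);t=np.array(c["t"]);d=R.T@np.array([(u-c["cx"])/c["fx"],(v-c["cy"])/c["fy"],1]);return -R.T@t,d
def onz(c,u,v,z):
    o,d=ray(c,u,v);return o+d*(z-o[2])/d[2]
def tri(a,b):
    (o,d),(p,e)=a,b;s=np.linalg.lstsq(np.stack([d,-e],1),p-o,rcond=None)[0]
    x,y=o+s[0]*d,p+s[1]*e;return (x+y)/2,np.linalg.norm(x-y)
def proj(c,X):
    k=np.array(c["R"])@X+c["t"];return np.array([c["fx"]*k[0]/k[2]+c["cx"],c["fy"]*k[1]/k[2]+c["cy"]])
ROI={"top":(215,185,75,75),"side":(295,220,80,80)}
def look(tag=None):
    out={};ims=[]
    for n in ROI:
        p,d=arm.get_image(n);x,y,w,h=ROI[n];cr=np.ascontiguousarray(p[y:y+h,x:x+w]);hsv=cv2.cvtColor(cr,cv2.COLOR_RGB2HSV)
        H,S,V=[hsv[...,i].astype(int) for i in range(3)]
        for k,m in(("red",((H<6)|(H>172))&(S>130)&(V>70)),("yel",(H>20)&(H<34)&(S>130)&(V>90))):
            num,lab,st,ce=cv2.connectedComponentsWithStats(m.astype(np.uint8))
            if num>1:
                i=1+np.argmax(st[1:,4]);out[n,k]=(ce[i]+[x,y],st[i]+[x,y,0,0,0])
        ims.append(cv2.resize(cr[:,:,::-1],(400,400),interpolation=cv2.INTER_CUBIC))
    if tag: cv2.imwrite(f"pics/{tag}.png",np.hstack(ims))
    return out
E
python3 - <<'E'
from h import *
o=look("z1");C={n:arm.get_calibration(n) for n in ROI}
for k,v in o.items(): print(k,v)
for k in("red","yel"):
    print(k,tri(ray(C["top"],*o["top",k][0]),ray(C["side"],*o["side",k][0])))
E
```

```text
('top', 'red') (array([235.88461538, 203.38461538]), array([234, 200,   4,   9,  26]))
('top', 'yel') (array([242.77777778, 213.11111111]), array([239, 213,   8,   2,   9]))
('side', 'red') (array([330.80327869, 245.04918033]), array([328, 239,   6,  13,  61]))
('side', 'yel') (array([330.4, 258.6]), array([328, 253,   6,  12,  50]))
red (array([0.47401103, 0.38844854, 0.21139425]), np.float64(0.001709377967598179))
yel (array([0.4772222 , 0.37058806, 0.13743435]), np.float64(0.006758310705271573))
```

View pics/z1.png

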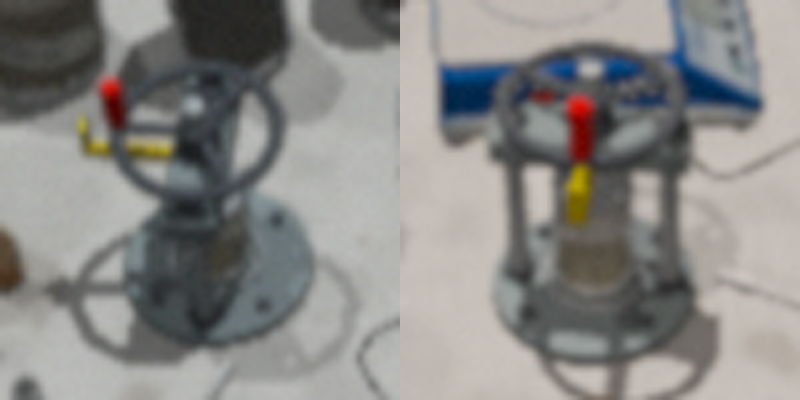

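Left crop: red handle at top image (236,203), tab tip at about (231,208), rim centre at about (252,209). Right crop: rim centre at about side (333,241). The handle stands on the +y side of the wheel. Next I'll fit the rim circle from the depth images.

```bash
cat >> h.py <<'E'
from scipy.optimize import least_squares
def pts(n):
    p,d=arm.get_image(n);c=arm.get_calibration(n);x,y,w,h=ROI[n]
    v,u=np.mgrid[y:y+h,x:x+w];z=d[y:y+h,x:x+w]
    K=np.stack([(u-c["cx"])/c["fx"]*z,(v-c["cy"])/c["fy"]*z,z],-1)
    X=(K-np.array(c["t"]))@np.array(c["R"]);ok=z>0
    return X[ok],p[y:y+h,x:x+w][ok]
E
python3 - <<'E'
from h import *
for n,(u,v) in(("top",(252.3,209.4)),("side",(333.2,241))):
    print(n,onz(arm.get_calibration(n),u,v,.18))
    X,c=pts(n)
    m=(X[:,2]>.172)&(X[:,2]<.192);P=X[m];g=onz(arm.get_calibration(n),u,v,.18)[:2]
    r=np.linalg.norm(P[:,:2]-g,axis=1);P=P[(r>.045)&(r<.078)]
    s=least_squares(lambda q:np.hypot(P[:,0]-q[0],P[:,1]-q[1])-.06,g,loss="soft_l1",f_scale=.003)
    s2=least_squares(lambda q:np.hypot(P[:,0]-q[0],P[:,1]-q[1])-q[2],[*g,.06],loss="soft_l1",f_scale=.003)
    print(len(P),P[:,2].mean(),s.x,s2.x,np.abs(s.fun).mean())
    # base disc
    b=X[(X[:,2]>.008)&(X[:,2]<.03)];print(len(b),b.min(0),b.max(0))
    R=X[(c[:,0]>130)&(c[:,1]<60)&(c[:,2]<70)&(X[:,2]>.185)&(X[:,2]<.25)];print("red",len(R),R.mean(0),R.max(0))
    Y=X[(c[:,0]>130)&(c[:,1]>100)&(c[:,2]<70)&(X[:,2]>.1)];print("yel",len(Y),Y.round(3).tolist()[:12])
print(onz(arm.get_calibration("top"),230.6,207.9,.181))
for n,p in (("top",(235.4,201)),("side",(330.9,240.5))):print(onz(arm.get_calibration(n),*p,.23))
E
```

```text
top [0.46251885 0.32701599 0.18      ]
251 0.18336165269155283 [0.45954032 0.32883731] [0.45956278 0.32876152 0.05929784] 0.003827331868574094
785 [0.32644004 0.16851915 0.00800146] [0.74391866 0.50237722 0.02976956]
red 7 [0.47175611 0.38846142 0.22785753] [0.47728367 0.39339836 0.23426038]
yel 9 [[0.476, 0.415, 0.178], [0.471, 0.409, 0.163], [0.483, 0.403, 0.146], [0.474, 0.378, 0.155], [0.473, 0.41, 0.154], [0.472, 0.367, 0.15], [0.475, 0.363, 0.145], [0.468, 0.359, 0.154], [0.469, 0.355, 0.152]]
side [0.46185394 0.33319033 0.18      ]
326 0.18320146345311247 [0.46436844 0.33302125] [0.46437519 0.3330669  0.05960736] 0.0029985979441104534
747 [0.29755899 0.08055564 0.00800532] [0.57466293 0.44254774 0.02994189]
red 16 [0.47388612 0.38823368 0.22625502] [0.47971218 0.39990098 0.23214533]
yel 16 [[0.476, 0.367, 0.152], [0.472, 0.37, 0.155], [0.477, 0.325, 0.109], [0.476, 0.374, 0.153], [0.472, 0.37, 0.15], [0.477, 0.332, 0.111], [0.476, 0.378, 0.153], [0.473, 0.381, 0.155], [0.485, 0.408, 0.177], [0.482, 0.416, 0.184], [0.478, 0.415, 0.182], [0.475, 0.415, 0.182]]
[0.4786694  0.41263444 0.181     ]
[0.47211978 0.38776223 0.23      ]
[0.47275755 0.38836027 0.23      ]
```

```bash
cat >> h.py <<'E'
C0=np.array([.462,.330]);R0=.06;PHI0=np.radians(79);Z=.220
def tang(phi): return np.array([np.sin(phi),-np.cos(phi)])
def quat(psi): return np.array([0,np.cos(psi/2),np.sin(psi/2),0])
def pose(w,flip,gap=.0165,z=Z,C=C0,phi0=PHI0):
    """TCP pose with the finger face 'gap' behind a handle at wheel angle w"""
    phi=phi0-w;t=tang(phi);p=C+R0*np.array([np.cos(phi),np.sin(phi)])-gap*t
    return np.array([*p,z]),quat(phi-np.pi/2+(np.pi if flip else 0))
E
python3 - <<'E'
from h import *
for f,r in((1,(0,60,120,190,200)),(0,(180,190,240,300,360))):
    for w in r:
        q=arm.ik(*pose(np.radians(w),f)); print(f,w,None if q is None else np.round(q,2))
arm.move_gripper(0.0)
p,q=pose(0,1,gap=.045,z=.31)
a=arm.ik(p,q);print(a)
arm.move_to(p,q)
print(arm.get_clock(),arm.get_ee_pos(),arm.get_wrist_force())
o=look()
for k,v in o.items(): print(k,v[0],v[1][4])
E
```

```text
1 0 [ 0.63  0.47  1.53 -0.    1.14 -0.75]
1 60 [ 0.54  0.52  1.45 -0.    1.17  0.21]
1 120 [ 0.45  0.46  1.54 -0.    1.14  1.17]
1 190 [ 0.44  0.34  1.73 -0.    1.08  2.38]
1 200 [ 0.46  0.32  1.75 -0.    1.07  2.57]
0 180 [ 0.43  0.35  1.7  -0.    1.08 -0.94]
0 190 [ 0.44  0.34  1.73 -0.    1.08 -0.76]
0 240 [ 0.53  0.29  1.79 -0.    1.06  0.2 ]
0 300 [ 0.64  0.36  1.7  -0.    1.09  1.35]
0 360 [ 0.63  0.47  1.53 -0.    1.14  2.39]
[ 6.67398437e-01  3.56000087e-01  1.46996939e+00 -4.44089210e-16
  1.31562318e+00 -7.11411672e-01]
5.15 [0.42965769 0.39706486 0.3099608 ] [0.02787062 0.01498578 0.11258355]
('top', 'red') [235.76923077 203.11538462] 26
('top', 'yel') [233.  212.5] 8
('side', 'red') [330.86440678 244.93220339] 59
('side', 'yel') [330.44897959 258.55102041] 49
```

```bash
python3 - <<'E'
from h import *
p,q=pose(0,1,gap=.045); arm.servo_line(p,.1,q)
t=np.array([*tang(PHI0),0]);f0=arm.get_wrist_force();print(f0)
for g in np.arange(.030,.008,-.001):
    p,q=pose(0,1,gap=g);arm.servo_line(p,.03,q)
    f=(arm.get_wrist_force()-f0)@t
    e=arm.get_ee_pos();print(round(g,4),round(f,2),e.round(4))
    if f<-1.5: break
print(arm.get_clock())
o=look("contact")
for k,v in o.items(): print(k,v[0],v[1][4])
E
```

```text
[0.05586645 0.64496825 0.77571646]
0.03 0.35 [0.444  0.3946 0.2199]
0.029 0.86 [0.4449 0.3944 0.22  ]
0.028 0.31 [0.446  0.3942 0.22  ]
0.027 0.16 [0.447 0.394 0.22 ]
0.026 0.3 [0.448  0.3938 0.22  ]
0.025 -0.08 [0.4489 0.3937 0.22  ]
0.024 -0.29 [0.4499 0.3935 0.22  ]
0.023 1.17 [0.4509 0.3933 0.22  ]
0.022 1.32 [0.4519 0.3931 0.22  ]
0.021 0.73 [0.4529 0.3929 0.22  ]
0.02 -0.55 [0.4539 0.3927 0.22  ]
0.019 0.4 [0.4548 0.3925 0.22  ]
0.018 -0.7 [0.4558 0.3923 0.22  ]
0.017 0.49 [0.4568 0.3921 0.22  ]
0.016 -3.41 [0.4574 0.392  0.22  ]
10.45
('top', 'yel') [231.75 212.  ] 4
('side', 'red') [330.5        249.22222222] 18
('side', 'yel') [330.44897959 258.55102041] 49
```

View pics/contact.png

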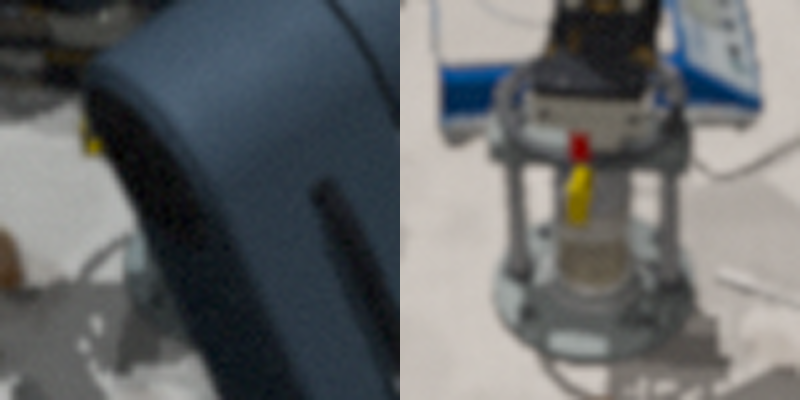

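Contact was made at a gap of about 16.5 mm, as modelled. The handle is still beside the mark at side (330,249). First stroke now.

```bash
cat >> h.py <<'E'
def stroke(ws,flip,v=.045,**k):
    F=[]
    for w in ws:
        p,q=pose(w,flip,**k);arm.servo_line(p,v,q);f=arm.get_wrist_force()
        ph=k.get("phi0",PHI0)-w;F.append((round(np.degrees(w)),round(-f[:2]@tang(ph),1),round(f[:2]@[np.cos(ph),np.sin(ph)],1)))
        if np.linalg.norm(f)>30: print("STOP");break
    return F
E
python3 - <<'E'
from h import *
print(stroke(np.radians(np.arange(7,190,7)),1)); w=np.radians(189)
p,q=pose(w,1,gap=.03);arm.servo_line(p,.08,q)
p[2]=.31;arm.servo_line(p,.15)
print(arm.get_clock())
p,q=pose(w,0,gap=.035,z=.31);arm.move_to(p,q)
print(arm.get_clock())
o=look("mid")
for k,v in o.items(): print(k,v[0],v[1][4])
C={n:arm.get_calibration(n) for n in ROI}
if ("top","red") in o: print(tri(ray(C["top"],*o["top","red"][0]),ray(C["side"],*o["side","red"][0])))
print(pose(w,0,gap=0)[0])
E
```

```text
[(7, np.float64(1.3), np.float64(0.8)), (14, np.float64(1.4), np.float64(-0.4)), (21, np.float64(1.8), np.float64(-0.9)), (28, np.float64(1.7), np.float64(-0.6)), (35, np.float64(1.8), np.float64(-0.2)), (42, np.float64(1.7), np.float64(0.7)), (49, np.float64(0.8), np.float64(1.1)), (56, np.float64(1.5), np.float64(1.3)), (63, np.float64(2.1), np.float64(0.2)), (70, np.float64(1.5), np.float64(0.6)), (77, np.float64(2.6), np.float64(0.4)), (84, np.float64(1.0), np.float64(-0.7)), (91, np.float64(0.9), np.float64(0.7)), (98, np.float64(2.6), np.float64(0.4)), (105, np.float64(1.9), np.float64(-0.6)), (112, np.float64(0.3), np.float64(1.1)), (119, np.float64(1.6), np.float64(1.0)), (126, np.float64(1.7), np.float64(0.4)), (133, np.float64(2.3), np.float64(0.5)), (140, np.float64(1.4), np.float64(0.9)), (147, np.float64(1.2), np.float64(0.3)), (154, np.float64(2.0), np.float64(0.9)), (161, np.float64(1.2), np.float64(0.9)), (168, np.float64(2.0), np.float64(0.6)), (175, np.float64(1.7), np.float64(0.7)), (182, np.float64(1.9), np.float64(0.3)), (189, np.float64(2.4), np.float64(0.8))]
20.1583
22.8167
('top', 'yel') [234.   212.75] 4
('side', 'red') [338.375      225.29166667] 24
('side', 'yel') [330.62790698 259.02325581] 43
[0.44147879 0.27361844 0.22      ]
```

View pics/mid.png

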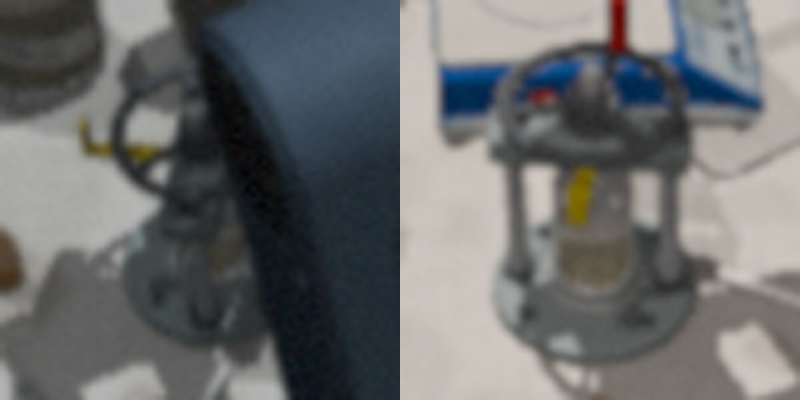

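The handle is at side (338,225), on the -y side, about 189° round as planned. Second stroke goes to 345°, then I'll look.

```bash
python3 - <<'E'
from h import *
p,q=pose(np.radians(189),0,gap=.035);arm.servo_line(p,.1,q)
print(stroke(np.radians(np.arange(184,346,7)),0)); print(arm.get_clock())
w=np.radians(345); print(stroke([w],0)[-1],arm.get_ee_pos(),pose(w,0)[0])
p,q=pose(w,0,gap=.035);arm.servo_line(p,.08,q)
p[2]=.31;arm.servo_line(p,.15)
o=look("late")
for k,v in o.items(): print(k,v[0],v[1])
C={n:arm.get_calibration(n) for n in ROI}
h=np.array([.47401103, .38844854]);print(h)
X,e=tri(ray(C["top"],*o["top","red"][0]),ray(C["side"],*o["side","red"][0]));print(X,e,pose(w,0,gap=0)[0],arm.get_clock())
E
```

```text
[(184, np.float64(0.5), np.float64(0.2)), (191, np.float64(1.2), np.float64(0.1)), (198, np.float64(1.8), np.float64(0.9)), (205, np.float64(0.8), np.float64(-0.3)), (212, np.float64(1.8), np.float64(0.4)), (219, np.float64(0.8), np.float64(0.3)), (226, np.float64(1.0), np.float64(0.1)), (233, np.float64(1.1), np.float64(-0.4)), (240, np.float64(1.4), np.float64(-0.1)), (247, np.float64(2.0), np.float64(0.5)), (254, np.float64(2.7), np.float64(-0.4)), (261, np.float64(1.9), np.float64(-0.3)), (268, np.float64(0.8), np.float64(-0.0)), (275, np.float64(1.2), np.float64(-0.2)), (282, np.float64(1.3), np.float64(-0.2)), (289, np.float64(1.3), np.float64(0.4)), (296, np.float64(1.4), np.float64(-0.6)), (303, np.float64(0.9), np.float64(0.3)), (310, np.float64(1.4), np.float64(-0.4)), (317, np.float64(1.3), np.float64(0.5)), (324, np.float64(1.5), np.float64(0.1)), (331, np.float64(1.1), np.float64(0.1)), (338, np.float64(1.3), np.float64(-0.3)), (345, np.float64(1.9), np.float64(0.9))]
31.7
(345, np.float64(1.0), np.float64(0.1)) [0.4413391  0.38864907 0.22001709] [0.4413548  0.38870286 0.22      ]
('top', 'red') [235.64 206.28] [234 203   4   8  25]
('top', 'yel') [240.36363636 213.09090909] [239 212   4   3  11]
('side', 'red') [335.         244.94827586] [333 239   6  14  58]
('side', 'yel') [330.81034483 257.98275862] [328 253   7  12  58]
[0.47401103 0.38844854]
[0.46002257 0.38944379 0.21133181] 0.0009848642152770293 [0.45781461 0.38985384 0.22      ] 33.1833
```

View pics/late.png

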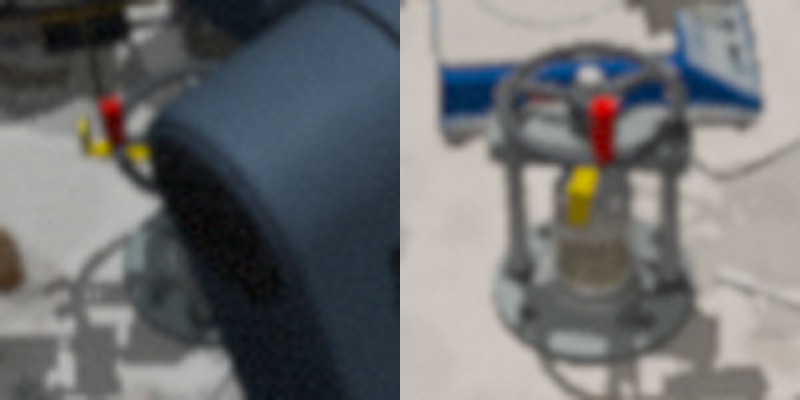

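The handle is at side (335.0,245), just short of the mark; it started at (330.8,245). Vision puts about 13.4° left, so I'll push to 355° commanded and re-measure.

```bash
cat >> h.py <<'E'
def step(wdeg,tag,start):
    C={n:arm.get_calibration(n) for n in ROI}
    p,q=pose(np.radians(start),0,gap=.035);arm.servo_line(p,.1,q)
    print(stroke(np.radians(np.linspace(start,wdeg,4)),0,v=.03),arm.get_ee_pos()-pose(np.radians(wdeg),0)[0])
    p,q=pose(np.radians(wdeg),0,gap=.035);arm.servo_line(p,.08,q);p[2]=.31;arm.servo_line(p,.15)
    Xs=[];S=[]
    for i in range(5):
        o=look(tag if i==0 else None);S.append(o["side","red"][0])
        if("top","red") in o: Xs.append(tri(ray(C["top"],*o["top","red"][0]),ray(C["side"],*S[-1]))[0])
    X=np.mean(Xs,0);print(X,np.std(Xs,0),np.mean(S,0),arm.get_clock())
    a=np.array([.47401,.38845])-C0;b=X[:2]-C0;print("deg left",np.degrees(np.arctan2(b[1],b[0])-np.arctan2(a[1],a[0])))
E
python3 - <<'E'
from h import *
step(355,"l2",344)
E
```

```text
[(344, np.float64(0.6), np.float64(0.1)), (348, np.float64(3.5), np.float64(-0.6)), (351, np.float64(4.2), np.float64(0.6)), (355, np.float64(3.5), np.float64(0.7))] [-1.15712286e-04  4.06929318e-05 -4.20825780e-05]
[0.46852355 0.38919663 0.21253577] [1.12468607e-04 4.83599881e-05 2.30662525e-04] [332.41854625 244.78113553] 37.4833
deg left 5.322528120001446
```

View pics/l2.png

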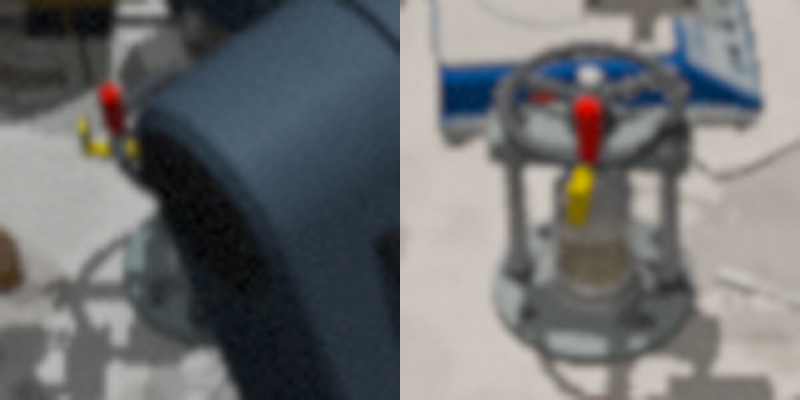

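Handle is at side (332.4,244.8). Vision says 5.3° left and the command says 5.0°, so they agree. Finishing the turn.

```bash
python3 - <<'E'
from h import *
step(359.7,"l3",354)
E
```

```text
[(354, np.float64(0.0), np.float64(0.8)), (356, np.float64(2.5), np.float64(0.5)), (358, np.float64(4.5), np.float64(-0.1)), (360, np.float64(4.8), np.float64(1.4))] [-1.85856386e-04  8.82005519e-05 -3.38535997e-05]
[0.4736053  0.38914804 0.21321256] [0.00031864 0.00021421 0.00036055] [331.08015927 244.89533203] 41.6833
deg left 0.5103692905787605
```

View pics/l3.png

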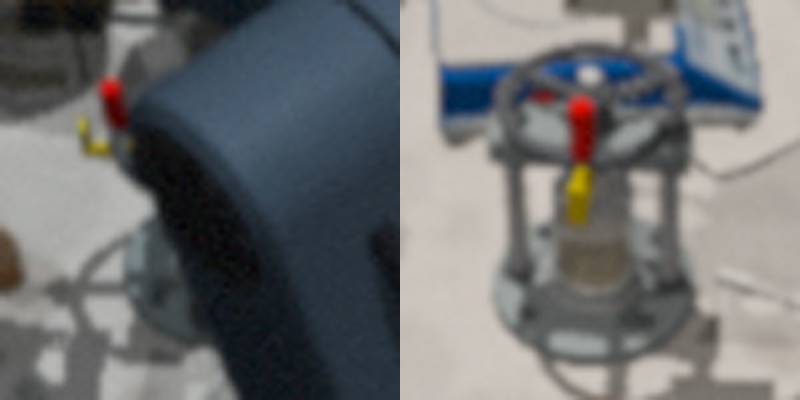

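The handle stands at the index mark again, at side (331.1,244.9) against (330.8,245.0) at the start. I'll draw back and hand in.

```bash
python3 - <<'E'
from h import *
p=arm.get_ee_pos();arm.servo_line([.31,.30,.34],.12);print(arm.get_ee_pos(),arm.get_wrist_force(),arm.get_clock())
print(arm.finish_job())
E
```

```text
[0.31026234 0.30018238 0.33978534] [-0.29822589  0.31056914  0.18444284] 43.1917
the job is handed in; nothing more can be done
None
```

I turned the wheel one full turn clockwise, with the red handle back at the yellow index mark to within about half a degree by camera, then drew the arm clear and handed the job in at 43 s. I did not re-check the loose items' positions by camera.

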